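# Turn the toy house on its indexing stand and lay its sloped roof panel

## Task

Lift the sprung plunger on the assembly stand out of its hole, swing the turntable anticlockwise (seen from above) until the plunger drops fully home in the next hole, then lay the loose red roof panel on the bare slope of the toy house: rooflight up, white edge down the slope and right against the white eave lip, centred between the gables and flat on both rafters. Set it down gently, do not force it, and leave the other things on the bench where they are.

Things in the scene. Friction and masses are not known exactly. Their poses are not given: they have to be found in the camera images.
- stand: fixed dark steel base of the rotary stand: disc 240 mm across, 20 mm high, with a curved aluminium index plate (top 32 mm above the table, centre line at radius 175 mm) on its left. Origin: on the table, on the turning axis; x ahead, y left. The starting hole is 58 degrees round from x. Holes are 16 mm wide, 12 mm deep; a released plunger rides on the plate and drops into a hole by itself.
- turntable (a joint): angle of the turntable with the toy house, rad: 0 in the starting hole, grows anticlockwise from above. The next hole is adjustable and NOT reported: somewhere from 0.90 to 1.20. It turns stiffly (about 3 N at the knob) and stays where it is left.
- plunger (a joint): lift of the sprung plunger, m: 0 fully home in a hole, about 0.012 when its round-tipped pin (12 mm diameter) rides on the index plate, 0.024 at most. The spring pulls down with about 9 to 13 N.
- plunger_knob (a point): point to grip the plunger: centre of its upright black cylindrical knob with a red dot on top, 30 mm diameter, reaching 18 mm below and 14 mm above this point. It sits on the turntable's arm 175 mm from the axis, above a collar whose top is 24 mm below this point, and moves with turntable and plunger.
- table_axis (a point): turning axis at the top of the turntable disc; its axes turn with the house: x from the bare (white-lipped) front to the back, y along the ridge. The plywood house is 180 mm (x) by 162 mm (y), centred here; eaves 80 mm and ridge 132 mm above this point; the fixed red panel on the back slope reaches 142 mm.
- roof_seat (a point): middle of the bare slope's lower end, where the tops of the two rafters (12 mm wide, 75 mm left and right of here) meet the inner face of the white eave lip. Axes as table_axis. From here the slope climbs along x at 30 degrees for 104 mm to the ridge; the lip stands 8 mm above the rafters, square to the slope, 8 mm thick, 162 mm long.
- roof_panel: loose red roof panel 92 x 200 x 10 mm, about 0.2 kg, with a raised pale wooden rooflight block on its upper face (66 mm along x, 36 mm along y, 38 mm high, central, glazed on top). Origin: centre of the underside; z out of the upper face, x from the white lower edge towards the ridge edge, y along the long side.
- panel_eave (a point): middle of the panel's white lower edge, on its underside (46 mm from the panel's origin along -x); lies on roof_seat when the panel is home.
- rooflight (a point): point to grip the panel: centre of the rooflight block, 34 mm above the underside and 14 mm below the block's top; axes as the panel.
- glue_bottle: bystander: yellow glue bottle, blue cap, 64 mm diameter, 170 mm high, origin under its centre
- varnish_jar: bystander: amber jar, white cap, 72 mm diameter, 90 mm high, origin under its centre
- tape_roll: bystander: paper tape roll lying flat, 100 mm diameter, 25 mm high, origin under its centre
- sanding_block: bystander: cork sanding block 70 x 100 x 35 mm, origin under its centre
- mallet: bystander: wooden mallet lying down, 260 mm long
- offcut: bystander: wooden offcut 160 x 45 x 30 mm, origin under its centre
- toy_chair: bystander: small wooden toy chair 70 x 70 mm, 112 mm high, origin under its centre
There are look-alikes about, which are no part of the job. Several things have the shape of the roof_panel; the one meant has the colours described above.

How it is judged:
By the outcome, as a careful person would: the job done as asked, in the order asked, and still so for the second after the job is handed in, with the robot touching nothing.
It also fails if it takes over 72 s, if anything falls off the work surface, if the arm or the gripper's body presses on something with over 40 N, if the wrist force passes 120 N, or if a joint passes its speed limit or range.

## Robot

A 6-joint arm with a two-finger parallel gripper is mounted at the origin on the work surface. World frame = base frame: x ahead of the robot, y to its left, z up, the work surface at z = 0. Lengths are in m, angles in rad, forces in N, time in s.
With the tool pointing down it reaches from about 0.425 to 0.95 m from the base axis. Payload 3.5 kg.
Tool frame: the origin (TCP) lies midway between the tips of the shut fingers; the grasp point (between the pads) lies 19 mm behind it (ctrl.pinch_z is the distance from the TCP to the grasp point, in m); z points along the fingers, y is the line along which they close (so a half turn about z gives the same grasp; the last joint's range is limited). The gripper opens to 85 mm and grips with 20 to 120 N. Pads are 22 mm wide; open, the fingers measure 114 mm over their backs; the gripper's body (76 mm by 85 mm) begins 54 mm behind the grasp point. The pads swing forward as they close: fully open they stand 13 mm farther back than shut.
Start: joints at [-1.265, 0.286, 1.577, -0, 1.279, -0.15], TCP at [0.297, -0.606, 0.231] pointing down, gripper open.
Joint ranges: [-2.77, 2.77], [-0.9, 2.22], [0.21, 2.48], [-1.53, 4.67], [0.24, 2.81], [-2.84, 2.84]. Speed limits (rad/s): [2.79, 2.79, 3.14, 3.14, 3.14, 3.14].

## Interface

Orientations are given as a unit quaternion [x, y, z, w].
In Python, from plant import get_state, viewer, sign_off, ctrl gives the robot as it stands. The module is installed in compiled form; this text tells all that it offers.
- The arm moves only by the shell command python3 -m handwheel 'ROWS' [FORCE]. ROWS is JSON, a list that holds one entry, the list of rows, each a list of 5 numbers: the finger opening in m, from 0 to 0.0854, then the shift along the tool's x, y, z in m, then the turn about the tool's z in degrees. In form: [[[claw, x, y, z, spin], ...]]. A call has 1 to 12 rows; each row shifts and turns the commanded pose from where the row before left it, along the tool's axes as they then stand; what a row does not reach is not made up. A row lasts 1/12 s, in which the tool goes at most 41.7 mm and 7.16 degrees, less where a joint would pass 70% of its speed; a pose out of reach is approached as far as the arm can. A call is refused whole if a number of a shift passes 0.0417 or a number of a turn 7.16, either way. A call with a gripper value outside its range is refused whole. The fingers move at their own pace and stop on an object; FORCE is the grip in N (left out, the last holds). Time passes only in rows, so rows that do not move let the fingers close. It gives the time, the measured TCP pose, the force, the opening and the grip force at its end, in the units of the state.
- get_state(): the state, without advancing time (a new reading comes with each control period).
- viewer.read_camera(name): name is "side" or "top" or "wrist"; returns the picture (420x560x3 uint8, blue, green, red); there is no depth.
- viewer.camera_params(name): a dict with "fov_y" (degrees; the focal length in pixels is half the picture's height over the tangent of half this angle, whatever the lens; pixels are square), "cx", "cy" (the principal point, pixels), "k1" (the pictures are not rectified: a ray, as slopes to the right and down, at radius r is drawn at 1 + k1 r^2 times it, then the intrinsics apply), "xyz" and "attitude" of the camera in the world; the wrist camera has in their place "hand_eye" (4x4, takes a point from camera to tool coordinates, whose origin is the TCP and whose axes are the flange's). Camera axes: x right, y up, looking along -z (the intrinsics and any distortion apply to the point x, -y, -z); pixel columns grow to the right and rows downward; lengths in m; the calibration is good to about 2 mm. A picture is of the moment at which its call begins: read the wrist's pose just before it. camera_params takes no time and is no camera call.
- sign_off(): hands the job in; it is judged then, once.
Trained networks look in the newest picture that a camera, given by its name, has taken for a name from the list of things; names that differ only in an ending like _2 or _b are one class to them, and where a whole thing is asked for, a point or a joint stands for the part that bears it (a point fixed in the world has none). Each returns a list of dicts, best first, with "confidence" (0 to 1); they miss things now and then, are a little off and sometimes report something else, mostly with a low value. They report only what shows in the picture. A call takes as long as a camera call. They do not tell look-alikes from the thing itself.
- viewer.look_for(camera, name): "extent" ([left, top, width, height] as shares, 0 to 1, of the picture: columns of its width, rows of its height, round what is visible of it).
- viewer.outline_of(camera, name): "mask" (420x560 bool, what is visible of it) and "extent" ([left, top, width, height] as shares, 0 to 1, of the picture: columns of its width, rows of its height, round what is visible of it).
- viewer.pinpoint(camera, name): "xy" ([column, row] as shares, 0 to 1, of the picture: columns of its width, rows of its height: a listed point, or the origin of a listed thing).
The state is a dict: "time": time; "qpos": joint angles; "dq": joint speeds; "joint_efforts": joint torques, N m; "eef_pos": TCP position; "tcp_rot": TCP orientation; "contact_force": force on the tool from outside, world axes, zero at the start; "wrist_torque": the same for the moment, N m; "opening": opening from 0.0 (shut) to 1.0 (fully open); "finger_force": force on a finger pad.
Only numpy, scipy, OpenCV 4.12 (cv2) and the standard library are available. Lean on these libraries where they do the work, as an engineer would, in place of code of your own. Each camera call takes 0.05 s, during which the arm holds its last target. There are 200 camera calls.

## Working session

There is one attempt and no reset: what is moved stays moved. The work goes in short steps, Python scripts to look and compute and a shell command to move; the robot and the scene stay as the last step left them, time stands still between calls to the robot, and variables do not carry over. Pictures are saved under pics/ and viewed, at most 10 in all, crops included, and the job is handed in when it is done.

```bash
mkdir -p pics; cat > h.py <<'E'
import numpy as np, cv2
from scipy.spatial.transform import Rotation as R
from plant import get_state, viewer, sign_off, ctrl
def cam(name):
    p=viewer.camera_params(name)
    f=210/np.tan(np.radians(p["fov_y"])/2)
    if "hand_eye" in p:
        s=get_state(); T=np.eye(4); T[:3,:3]=R.from_quat(s["tcp_rot"]).as_matrix(); T[:3,3]=s["eef_pos"]
        T=T@np.array(p["hand_eye"])
    else:
        T=np.eye(4); a=np.array(p["attitude"]); T[:3,:3]=a if a.shape==(3,3) else R.from_quat(a).as_matrix(); T[:3,3]=p["xyz"]
    return dict(f=f,cx=p["cx"],cy=p["cy"],k1=p["k1"],T=T)
def ray(c,u,v):
    d=np.array([(u-c["cx"])/c["f"],(v-c["cy"])/c["f"]]); x=d.copy()
    for _ in range(30): x=d/(1+c["k1"]*(x@x))
    w=c["T"][:3,:3]@np.array([x[0],-x[1],-1]); return c["T"][:3,3],w/np.linalg.norm(w)
def onz(c,u,v,z):
    o,d=ray(c,u,v); return o+d*(z-o[2])/d[2]
def proj(c,P):
    q=np.linalg.inv(c["T"])@np.append(P,1); x=np.array([q[0],-q[1]])/-q[2]
    x=x*(1+c["k1"]*(x@x)); return x*c["f"]+[c["cx"],c["cy"]]
def tri(rs):
    A=np.zeros((3,3));b=np.zeros(3)
    for o,d in rs:
        M=np.eye(3)-np.outer(d,d);A+=M;b+=M@o
    X=np.linalg.solve(A,b); return X,[np.linalg.norm((np.eye(3)-np.outer(d,d))@(X-o)) for o,d in rs]
def pts(camn,name): return [(np.round(np.array(r["xy"])*[560,420],1),round(r["confidence"],2)) for r in viewer.pinpoint(camn,name)]
E
python3 - <<'E'
from h import *
s=get_state();print(s)
print({n:viewer.camera_params(n) for n in("side","top","wrist")})
for n in("side","top"):
    im=viewer.read_camera(n); cv2.imwrite(f"pics/{n}0.png",im)
    for k in("stand","plunger_knob","table_axis","roof_seat","roof_panel","panel_eave","rooflight"): print(n,k,pts(n,k))
E
```

```text
{'time': 0.0, 'qpos': array([-1.26498650e+00,  2.87200567e-01,  1.57814988e+00, -1.35244878e-05,
        1.27860397e+00, -1.50014489e-01]), 'dq': array([-3.74793208e-04, -6.91869546e-05,  6.19460221e-04,  1.22193731e-03,
       -1.69732445e-03,  3.57290070e-04]), 'joint_efforts': array([ 8.95534704e-04, -4.05981016e+01, -2.92623317e+01, -4.03449860e-05,
        5.75736558e-03, -7.95913479e-06]), 'eef_pos': array([ 0.2969546 , -0.60545013,  0.22993859]), 'tcp_rot': array([ 9.74139133e-01,  2.25945914e-01, -9.83485728e-05, -1.17679636e-03]), 'contact_force': array([0.78403371, 0.41598369, 0.06734684]), 'wrist_torque': array([ 0.05024615, -0.01413547, -0.01934213]), 'finger_force': 0.0, 'opening': 1.000346677396274}
{'side': {'fov_y': 43.24539544554469, 'cx': 276.1140305401319, 'cy': 206.8788645124264, 'k1': -0.15616086052047767, 'xyz': array([0.09383919, 0.9451953 , 0.99603255]), 'attitude': array([-0.07561132,  0.40720878,  0.89061881, -0.18778197])}, 'top': {'fov_y': 51.859793775320824, 'cx': 281.5377217006639, 'cy': 218.05788427332757, 'k1': 0.04047104576704021, 'xyz': array([ 0.316
[... 662 characters left out ...]
.9]), 0.73), (array([168.2, 244.9]), 0.6)]
side table_axis []
side roof_seat [(array([232.2, 232.7]), 0.76)]
side roof_panel [(array([304.2, 171.8]), 0.69)]
side panel_eave [(array([314.9, 181.5]), 0.65)]
side rooflight [(array([306.2, 174.7]), 0.69), (array([408.7, 190.2]), 0.63)]
top stand [(array([255.2, 194.7]), 0.77)]
top plunger_knob [(array([208.6, 154.9]), 0.49)]
top table_axis []
top roof_seat [(array([228.8, 204.3]), 0.75)]
top roof_panel [(array([358.3, 210.8]), 0.78), (array([306.2, 256.2]), 0.68), (array([365.6, 312.7]), 0.6)]
top panel_eave [(array([358.1, 226.4]), 0.86), (array([376.5, 314.8]), 0.62)]
top rooflight [(array([366.3, 312.5]), 0.82), (array([362.6, 211. ]), 0.64)]
```

View pics/side0.png

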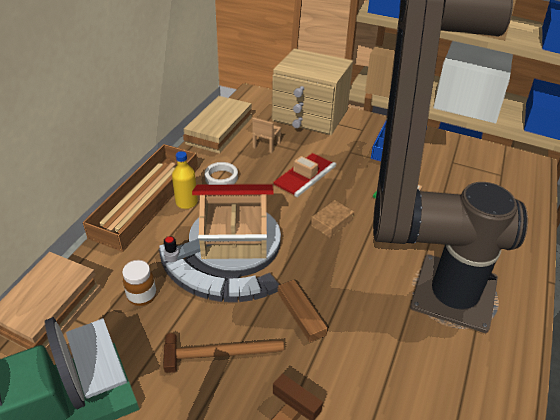

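View pics/top0.png

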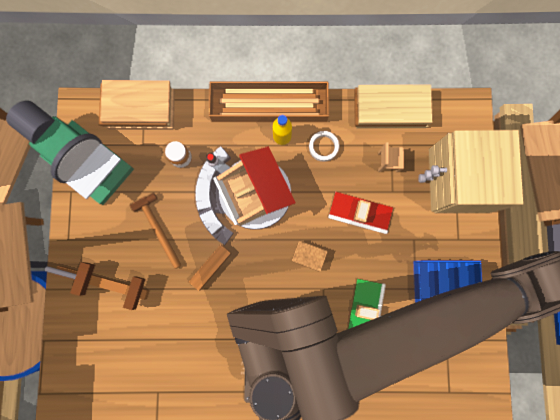

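```bash
python3 - <<'E'
from h import *
c=cam("side");t=cam("top")
for n,a,b in [("stand",(235.3,240.5),(255.2,194.7)),("knob",(168.2,244.9),(208.6,154.9)),("seat",(232.2,232.7),(228.8,204.3)),("panelA",(304.2,171.8),(358.3,210.8)),("rl",(306.2,174.7),(362.6,211)),("eaveA",(314.9,181.5),(358.1,226.4))]:
    print(n,*tri([ray(c,*a),ray(t,*b)]))
for P in [(358,210),(306,256),(365,312)]: print(onz(t,*P,0.01))
E
```

```text
stand [0.57186159 0.06524384 0.00699368] [np.float64(0.00032544382438906365), np.float64(0.0003254438243890484)]
knob [0.6853859  0.21077553 0.07786908] [np.float64(0.005311091732755941), np.float64(0.0053110917327557055)]
seat [0.52901204 0.14277135 0.11847665] [np.float64(0.007079848864162467), np.float64(0.007079848864162534)]
panelA [ 0.51283658 -0.28086428  0.01495785] [np.float64(0.002959602395521027), np.float64(0.0029596023955212646)]
rl [ 0.51395782 -0.30026716 -0.00980461] [np.float64(0.004607971539921971), np.float64(0.004607971539922036)]
eaveA [ 0.46953742 -0.28197244 -0.010696  ] [np.float64(0.0037030688618018455), np.float64(0.0037030688618017523)]
[ 0.51912048 -0.28010172  0.01      ]
[ 0.36541499 -0.10446416  0.01      ]
[ 0.18391238 -0.29475202  0.01      ]
```

The side view shows the house with its bare slope and white lip facing the camera at (232,237), and the knob at (169,243). The red panel with the white edge is at (304,172), and the jar stands near the knob. In the top view, the knob is at (211,157), the house at (250,185) and the red panel at (361,212) with its white edge toward the robot. The green panel at (367,300) is a look-alike.

```bash
cat >> h.py <<'E'
def yaw():
    x=R.from_quat(get_state()["tcp_rot"]).as_matrix()[:,0]; return np.degrees(np.arctan2(x[1],x[0]))
def plan(xyz,yw,p0=None,y0=None,step=.033):
    p0=np.array(get_state()["eef_pos"]) if p0 is None else np.array(p0); y0=yaw() if y0 is None else y0
    D=np.array(xyz)-p0; a=np.radians(y0); s=(y0-yw+180)%360-180
    L=np.array([np.cos(a)*D[0]+np.sin(a)*D[1], np.sin(a)*D[0]-np.cos(a)*D[1]])
    n=max(1,int(np.ceil(max(np.linalg.norm(D)/step,abs(s)/6.5))))
    th=np.radians(s/n); S=sum(np.exp(1j*th*k) for k in range(n)); d=(L[0]+1j*L[1])/S
    print("rows",n,"each",np.round([d.real,d.imag,-D[2]/n],4),"spin",round(s/n,2))
E
python3 -c "
from h import *
plan((.515,-.285,.26),-14)"
```

```text
rows 12 each [ 0.022  -0.0246 -0.0024] spin 3.34
```

```bash
python3 -m handwheel '[[[0.085,0.022,-0.0246,-0.0025,3.3],[0.085,0.022,-0.0246,-0.0025,3.3],[0.085,0.022,-0.0246,-0.0025,3.3],[0.085,0.022,-0.0246,-0.0025,3.3],[0.085,0.022,-0.0246,-0.0025,3.3],[0.085,0.022,-0.0246,-0.0025,3.3],[0.085,0.022,-0.0246,-0.0025,3.3],[0.085,0.022,-0.0246,-0.0025,3.3],[0.085,0.022,-0.0246,-0.0025,3.3],[0.085,0.022,-0.0246,-0.0025,3.3],[0.085,0.022,-0.0246,-0.0025,3.3],[0.085,0.022,-0.0246,-0.0025,3.3]]]'
python3 - <<'E'
from h import *
im=viewer.read_camera("wrist");c=cam("wrist");cv2.imwrite("pics/w1.png",im)
np.savez("c1.npz",**c)
for k in("roof_panel","panel_eave","rooflight"): print(k,pts("wrist",k))
s=get_state();print(s["eef_pos"],yaw())
# top face of block / panel colours
hsv=cv2.cvtColor(im,cv2.COLOR_BGR2HSV)
red=((hsv[...,0]<8)|(hsv[...,0]>172))&(hsv[...,1]>150)&(hsv[...,2]>60)
r=cv2.minAreaRect(cv2.findNonZero(red.astype(np.uint8)));print(r)
for p in cv2.boxPoints(r): print(p,onz(c,*p,.01))
plan((.68,.205,.22),52)
E
```

```text
time: 1.8
eef_pos: [0.5143, -0.2821, 0.2619]
tcp_rot: [0.993, -0.119, 0.0, 0.0]
contact_force: [0.5, -0.5, -0.1]
opening: 0.994
finger_force: 0.0
roof_panel [(array([290.8, 166.1]), 0.8), (array([353.3, 393. ]), 0.72)]
panel_eave [(array([286.6, 206.8]), 0.62), (array([383.1, 391.1]), 0.58)]
rooflight [(array([351.4, 417.2]), 0.86), (array([287.9, 171.8]), 0.72)]
[ 0.5137915  -0.28297627  0.26139222] -13.344425111462353
((189.6942138671875, 179.47503662109375), (111.23175048828125, 403.62066650390625), 80.3902587890625)
[-18.56857 158.32907] [0.60974826 0.03956908 0.01      ]
[379.38837   90.950096] [ 0.57332241 -0.3923032   0.01      ]
[397.957 200.621] [ 0.45472699 -0.39373936  0.01      ]
[6.1035156e-05 2.6799997e+02] [0.48262057 0.08140733 0.01      ]
rows 16 each [ 0.02   -0.0275  0.0026] spin -4.08
```

```bash
python3 -m handwheel '[[[0.085,0.02,-0.0275,0,-4.1],[0.085,0.02,-0.0275,0,-4.1],[0.085,0.02,-0.0275,0,-4.1],[0.085,0.02,-0.0275,0,-4.1],[0.085,0.02,-0.0275,0,-4.1],[0.085,0.02,-0.0275,0,-4.1],[0.085,0.02,-0.0275,0,-4.1],[0.085,0.02,-0.0275,0,-4.1]]]'
python3 - <<'E'
from h import *
im=viewer.read_camera("wrist");c=cam("wrist");cv2.imwrite("pics/w2.png",im)
np.savez("c2.npz",**c)
for k in("plunger_knob","table_axis","stand","roof_seat"): print(k,pts("wrist",k))
E
python3 -m handwheel '[[[0.085,0.02,-0.0275,0,-4.1],[0.085,0.02,-0.0275,0,-4.1],[0.085,0.02,-0.0275,0,-4.1],[0.085,0.02,-0.0275,0,-4.1],[0.085,0.02,-0.0275,0,-4.1],[0.085,0.02,-0.0275,0,-4.1],[0.085,0.02,-0.0275,0,-4.1],[0.085,0.02,-0.0275,0,-4.1],[0.085,0,0,0,0]]]'
python3 - <<'E'
from h import *
im=viewer.read_camera("wrist");c=cam("wrist");cv2.imwrite("pics/w3.png",im)
np.savez("c3.npz",**c)
for k in("plunger_knob","table_axis","stand","roof_seat"): print(k,pts("wrist",k))
s=get_state();print(s["eef_pos"],yaw())
E
python3 -c "
import cv2,numpy as np
cv2.imwrite('pics/m.png',cv2.resize(np.hstack([cv2.imread('pics/w2.png'),cv2.imread('pics/w3.png')]),(800,300)))"
```

```text
time: 2.67
eef_pos: [0.6682, -0.0646, 0.261]
tcp_rot: [0.986, 0.169, -0.0, 0.0]
contact_force: [-0.0, 0.1, 0.7]
opening: 1.002
finger_force: 0.0
plunger_knob []
table_axis [(array([239.6, 387. ]), 0.72)]
stand [(array([144.7, 207.5]), 0.88), (array([  2.4, 252.1]), 0.33)]
roof_seat [(array([  3.9, 254.7]), 0.73)]
time: 3.67
eef_pos: [0.6777, 0.2074, 0.2613]
tcp_rot: [0.897, 0.441, 0.0, -0.001]
contact_force: [0.2, 0.0, 0.6]
opening: 0.993
finger_force: 0.0
plunger_knob [(array([285.7, 186.8]), 0.82), (array([ 65.7, 329.2]), 0.52)]
table_axis [(array([285.6, 186.2]), 0.55), (array([488.3, 358.4]), 0.55)]
stand [(array([289.5, 306.2]), 0.86)]
roof_seat [(array([198.2, 333.2]), 0.8)]
[0.6794731  0.2015564  0.26132708] 51.92760064248261
```

View pics/m.png

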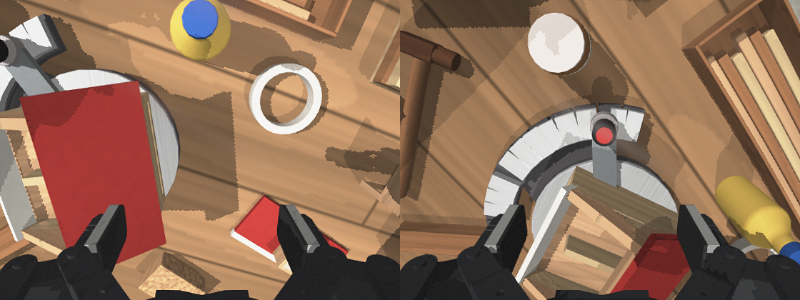

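```bash
python3 - <<'E'
from h import *
c=cam("side");t=cam("top");w=np.load("c3.npz")
def reddot(f,u,v,r=14):
    hsv=cv2.cvtColor(cv2.imread(f),cv2.COLOR_BGR2HSV)
    m=((hsv[...,0]<10)|(hsv[...,0]>170))&(hsv[...,1]>120)&(hsv[...,2]>70)
    y,x=np.nonzero(m); k=np.hypot(x-u,y-v)<r; return x[k].mean(),y[k].mean(),k.sum()
a=reddot("pics/side0.png",169,239);b=reddot("pics/top0.png",211,157);d=reddot("pics/w3.png",287,187,25);print(a,b,d)
print("dot",tri([ray(c,*a[:2]),ray(t,*b[:2]),ray(w,*d[:2])]))
print("knob",tri([ray(c,168.2,244.9),ray(t,208.6,154.9),ray(w,285.7,186.8)]))
print("seat",tri([ray(c,232.2,232.7),ray(t,228.8,204.3),ray(w,198.2,333.2)]))
print("stand",tri([ray(c,235.3,240.5),ray(t,255.2,194.7),ray(w,289.5,306.2)]))
E
```

```text
(np.float64(168.88235294117646), np.float64(238.98039215686273), np.int64(51)) (np.float64(209.95238095238096), np.float64(156.38095238095238), np.int64(42)) (np.float64(285.4691075514874), np.float64(189.57437070938215), np.int64(437))
dot (array([0.68009554, 0.2040568 , 0.09411453]), [np.float64(0.0014131331058055937), np.float64(0.0018888455499125529), np.float64(0.001968762074768057)])
knob (array([0.68277027, 0.20792543, 0.08206921]), [np.float64(0.0057463022642705), np.float64(0.007474804445723476), np.float64(0.007071102034298381)])
seat (array([0.53147225, 0.14303896, 0.11214373]), [np.float64(0.007304460118183822), np.float64(0.00835615735440882), np.float64(0.0045136734728623805)])
stand (array([0.57501897, 0.06274459, 0.00195324]), [np.float64(0.0020994284974490004), np.float64(0.00349605100383534), np.float64(0.0036251268938798193)])
```

Left view: the house from its back, with the glue bottle and tape clear of the route. Right view: the knob's red dot is at full-resolution (286,189), the arm is radial, the jar cap is at (220,60), and the index plate runs to the left. The dot triangulates to (0.680, 0.204, 0.094).

```bash
python3 -m handwheel '[[[0.085,0.0022,-0.001,0.03,0],[0.085,0,0,0.03,0],[0.085,0,0,0.03,0],[0.085,0,0,0.02,0],[0.085,0,0,0,0]]]'
python3 - <<'E'
from h import *
im=viewer.read_camera("wrist");c=cam("wrist");cv2.imwrite("pics/w4.png",im)
np.savez("c4.npz",**c)
print(pts("wrist","plunger_knob"))
hsv=cv2.cvtColor(im,cv2.COLOR_BGR2HSV)
m=((hsv[...,0]<10)|(hsv[...,0]>170))&(hsv[...,1]>120)&(hsv[...,2]>70)
p0=proj(c,[.680,.204,.094]);y,x=np.nonzero(m);k=np.hypot(x-p0[0],y-p0[1])<45
d=(x[k].mean(),y[k].mean());print(p0,d,k.sum(),onz(c,*d,.094))
print(tri([ray(np.load("c3.npz"),285.5,189.6),ray(c,*d)]))
print(get_state()["eef_pos"],yaw(),ctrl.pinch_z)
E
```

```text
time: 4.33
eef_pos: [0.6764, 0.2036, 0.1443]
tcp_rot: [0.899, 0.438, -0.006, -0.002]
contact_force: [-1.2, -0.1, -0.3]
opening: 0.992
finger_force: 0.0
[(array([284. , 228.5]), 0.89)]
[285.25358813 237.78245626] (np.float64(284.69134615384615), np.float64(236.72307692307692)) 1040 [0.68014682 0.2047008  0.094     ]
(array([0.67693184, 0.19924403, 0.0789755 ]), [np.float64(0.0008060168204462537), np.float64(0.0008060168204464197)])
[0.67959622 0.20469946 0.15074048] 51.986539072817195 0.0187
```

```bash
python3 -m handwheel '[[[0.085,0,0,0.03,0],[0.085,0,0,0.03,0],[0.085,0,0,0.022,0],[0.085,0,0,0,0],[0.028,0,0,0,0],[0.028,0,0,0,0],[0.028,0,0,0,0],[0.028,0,0,0,0],[0.028,0,0,0,0],[0.028,0,0,0,0]]]' 60
python3 -c "
from h import *
s=get_state();print(s['eef_pos'],yaw(),s['contact_force'],s['finger_force'],s['opening']*.0854)
cv2.imwrite('pics/w5.png',viewer.read_camera('wrist'))"
```

```text
time: 5.27
eef_pos: [0.6808, 0.2067, 0.0721]
tcp_rot: [0.898, 0.439, 0.002, 0.0]
contact_force: [-1.9, -0.5, 6.8]
opening: 0.337
finger_force: 35.7
[0.68083347 0.20670816 0.07214029] 52.102482464384934 [-1.86862597 -0.52941545  6.79861083] 35.684446692466736 0.0287961252187181
```

View pics/w5.png

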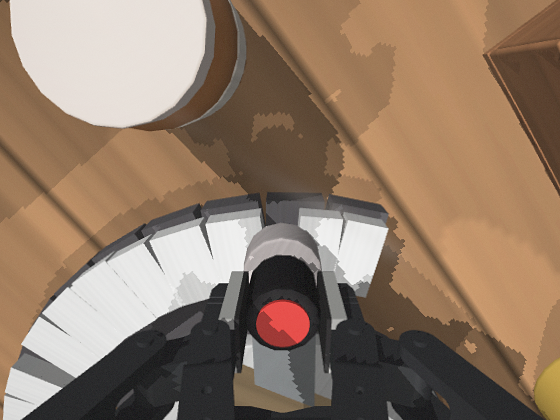

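The pads straddle the black knob, whose red dot is at (283,323), and the grip holds at 29 mm. The plate's slots curve off to the left. Next I lift it.

```bash
python3 -m handwheel '[[[0.026,0,0,-0.007,0],[0.026,0,0,-0.007,0],[0.026,0,0,-0.006,0],[0.026,0,0,0,0],[0.026,0,0,0,0]]]' 80
python3 -c "
from h import *
s=get_state();print(s['eef_pos'],yaw(),s['contact_force'],s['finger_force'],s['opening']*.0854)"
```

```text
time: 5.73
eef_pos: [0.6798, 0.2073, 0.0866]
tcp_rot: [0.898, 0.44, 0.002, -0.0]
contact_force: [7.5, 4.4, -12.3]
opening: 0.324
finger_force: 75.7
[0.67977072 0.20727765 0.0865976 ] 52.163347069512334 [  7.51666201   4.43364164 -12.32567161] 75.74414491653442 0.027627834936900186
```

```bash
python3 -m handwheel '[[[0.026,0,0,-0.004,0],[0.026,0,0,0,0],[0.026,-0.0002,-0.006,0,-2],[0.026,-0.0002,-0.006,0,-2],[0.026,-0.0002,-0.006,0,-2],[0.026,0,0,0,0]]]' 80
python3 -c "
from h import *
s=get_state();print(s['eef_pos'],yaw(),s['contact_force'],s['finger_force'],s['opening']*.0854)"
```

```text
time: 6.23
eef_pos: [0.6631, 0.2182, 0.0894]
tcp_rot: [0.873, 0.487, 0.0, -0.001]
contact_force: [3.4, 7.9, -12.8]
opening: 0.321
finger_force: 75.9
[0.66309105 0.21820145 0.08938723] 58.31436768222781 [  3.43971865   7.87865267 -12.79173994] 75.88571906089783 0.027423400740168975
```

```bash
python3 -m handwheel '[[[0.026,-0.0004,-0.0122,0,-4],[0.026,-0.0004,-0.0122,0,-4],[0.026,-0.0004,-0.0122,0,-4],[0.026,-0.0004,-0.0122,0,-4],[0.026,-0.0004,-0.0122,0,-4],[0.026,-0.0004,-0.0122,0,-4],[0.026,-0.0004,-0.0122,0,-4],[0.026,-0.0004,-0.0122,0,-4],[0.026,0,0,0,0],[0.026,0,0,0,0]]]' 80
python3 - <<'E'
from h import *
s=get_state();print(s['eef_pos'],yaw(),s['contact_force'],s['finger_force'],s['opening']*.0854)
P=np.array([[.6798,.2073],[.6631,.2182],s['eef_pos'][:2]])
A=np.c_[2*P,np.ones(3)];x=np.linalg.solve(A,(P**2).sum(1));print("axis",x[:2],np.sqrt(x[2]+x[:2]@x[:2]))
for n in("side","top"):
    cv2.imwrite(f"pics/{n}1.png",viewer.read_camera(n))
    for k in("plunger_knob","roof_seat","table_axis"): print(n,k,pts(n,k))
E
```

```text
time: 7.07
eef_pos: [0.5693, 0.2421, 0.09]
tcp_rot: [0.706, 0.708, -0.003, -0.001]
contact_force: [0.5, -2.7, -12.1]
opening: 0.323
finger_force: 76.2
[0.56933631 0.24205255 0.08995462] 90.14848539098355 [  0.52357684  -2.65374811 -12.10770107] 76.18559718132019 0.02761950911112508
axis [0.573699  0.0629847] 0.17912098429766207
side plunger_knob [(array([196.1, 263.3]), 0.66)]
side roof_seat [(array([256.3, 228.9]), 0.63)]
side table_axis []
top plunger_knob [(array([240.6, 213.4]), 0.28)]
top roof_seat [(array([238. , 212.6]), 0.97), (array([325.6, 144.6]), 0.42)]
top table_axis []
```

```bash
python3 -m handwheel '[[[0.026,-0.0003,-0.0094,0,-3],[0.026,-0.0003,-0.0094,0,-3],[0.026,0,0,0,0],[0.036,0,0,0.004,0],[0.036,0,0,0.002,0],[0.036,0,0,0,0],[0.036,0,-0.003,0,0],[0.036,0,-0.0031,0,-1],[0.036,0,-0.0031,0,-1],[0.036,0,-0.0031,0,-1],[0.036,0,-0.0031,0,-1],[0.036,0,-0.0031,0,-1]]]' 40
python3 - <<'E'
from h import *
s=get_state();e=s['eef_pos'];print(e,yaw(),s['contact_force'],s['finger_force'],s['opening']*.0854)
print("ang",np.degrees(np.arctan2(e[1]-.063,e[0]-.5737))-53.1)
cv2.imwrite("pics/w6.png",viewer.read_camera("wrist"))
E
```

```text
time: 8.47
eef_pos: [0.5397, 0.2401, 0.0898]
tcp_rot: [0.635, 0.773, 0.006, 0.004]
contact_force: [8.8, 0.5, -3.5]
opening: 0.422
finger_force: 4.5
[0.53968798 0.24011414 0.08982853] 101.1984304368962 [ 8.75513296  0.54891973 -3.45180268] 4.527537077665329 0.03599843009173261
ang 47.77043022034774
```

View pics/w6.png

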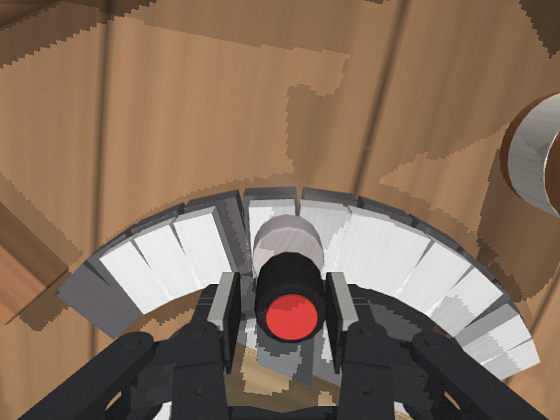

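The knob, with its dot at (291,318), bears on the trailing right pad. There's a wider dark slot just ahead at (240,240), so I'll push slowly.

```bash
python3 -m handwheel '[[[0.036,0,-0.0031,0,-1],[0.036,0,-0.0031,0,-1],[0.036,0,-0.0031,0,-1],[0.036,0,-0.0031,0,-1],[0.036,0,0,0,0]]]' 40
cat > q.py <<'E'
from h import *
s=get_state();e=s['eef_pos'];print(e,yaw(),s['contact_force'],s['finger_force'],s['opening']*.0854)
print("ang",np.degrees(np.arctan2(e[1]-.063,e[0]-.5737))-53.1)
E
python3 q.py
```

```text
time: 8.93
eef_pos: [0.5262, 0.2371, 0.0897]
tcp_rot: [0.607, 0.794, 0.004, 0.003]
contact_force: [3.0, -0.9, 1.1]
opening: 0.417
finger_force: 1.8
[0.52619197 0.23708048 0.08967848] 105.18763834618824 [ 2.99774894 -0.91801784  1.0907983 ] 1.7586879059672356 0.035638336563057274
ang 52.16477875172708
```

```bash
python3 -m handwheel '[[[0.036,0,-0.0031,0,-1],[0.036,0,-0.0031,0,-1],[0.036,0,-0.0031,0,-1],[0.036,0,-0.0031,0,-1],[0.036,0,0,0,0]]]' 40; python3 q.py
```

```text
time: 9.35
eef_pos: [0.5113, 0.2334, 0.0883]
tcp_rot: [0.579, 0.815, 0.001, 0.001]
contact_force: [1.3, -0.2, 0.1]
opening: 0.419
finger_force: 0.9
[0.51128612 0.23335825 0.08830512] 109.17249739362578 [ 1.34252583 -0.22914063  0.09094756] 0.9263703972101212 0.03582027322959039
ang 57.021239357980384
```

```bash
python3 -m handwheel '[[[0.036,0,-0.0031,0,-1],[0.036,0,-0.0031,0,-1],[0.036,0,0,0,0]]]' 40; python3 q.py
```

```text
time: 9.6
eef_pos: [0.5086, 0.232, 0.0884]
tcp_rot: [0.565, 0.825, 0.005, 0.004]
contact_force: [11.4, 3.3, -4.5]
opening: 0.42
finger_force: 5.8
[0.50860143 0.23195413 0.08844822] 111.17813308428877 [11.42958087  3.29351004 -4.47497761] 5.798553675413132 0.035908842489727096
ang 57.971833736921106
```

```bash
python3 -m handwheel '[[[0.036,0,-0.0031,0,-1],[0.036,0,0,0,0],[0.036,0,0,0,0]]]' 40; python3 q.py; python3 -c "
from h import *
im=viewer.read_camera('wrist');cv2.imwrite('pics/w7.png',im)
np.savez('c7.npz',**cam('wrist'))"
```

```text
time: 9.85
eef_pos: [0.5082, 0.2315, 0.0885]
tcp_rot: [0.558, 0.83, 0.007, 0.006]
contact_force: [19.5, 5.8, -10.6]
opening: 0.418
finger_force: 9.4
[0.50821575 0.2314704  0.08853665] 112.10888910487485 [ 19.52256052   5.82048047 -10.6174576 ] 9.379766285419464 0.035661435154144126
ang 58.14104729658252
```

View pics/w7.png

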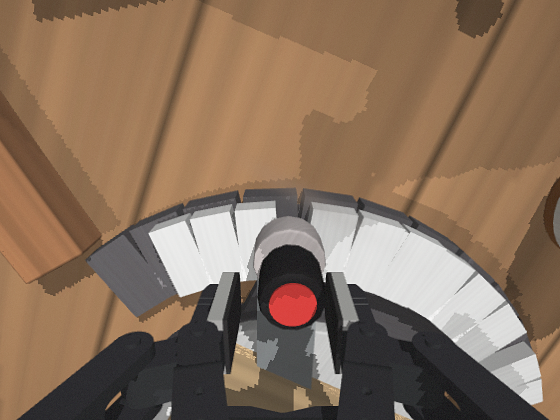

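```bash
python3 -m handwheel '[[[0.036,0,0.004,0,0],[0.036,0,0.004,0,0],[0.042,0,0.001,0,0],[0.042,0,0,0,0],[0.042,0,0,0,0]]]' 40; python3 q.py; python3 - <<'E'
from h import *
viewer.read_camera('side'); cs=pts('side','plunger_knob');print(cs)
def dot(im,c,p0,r):
    hsv=cv2.cvtColor(im,cv2.COLOR_BGR2HSV);m=((hsv[...,0]<10)|(hsv[...,0]>170))&(hsv[...,1]>120)&(hsv[...,2]>70)
    y,x=np.nonzero(m);k=np.hypot(x-p0[0],y-p0[1])<r;return x[k].mean(),y[k].mean(),k.sum()
im=viewer.read_camera('wrist');c=cam('wrist');cv2.imwrite('pics/w8.png',im)
d=dot(im,c,(290,305),45);print(d)
ax=np.array([.5737,.063])
for z in(.088,.094,.1,.106):
    P=onz(c,*d[:2],z);print(z,P,np.hypot(*(P[:2]-ax)),np.degrees(np.arctan2(*(P[:2]-ax)[::-1])))
for f in("w5","w6","w7"): print(f,dot(cv2.imread(f'pics/{f}.png'),None,(288,313),45))
s=viewer.read_camera('side');cv2.imwrite('pics/side2.png',s)
print(dot(s,None,(205,258),30),[proj(cam('side'),[.5095,.2265,z]) for z in(.094,.106)])
E
```

```text
time: 10.32
eef_pos: [0.5092, 0.2331, 0.0865]
tcp_rot: [0.558, 0.83, -0.001, -0.001]
contact_force: [0.6, 0.2, 0.5]
opening: 0.492
finger_force: 0.0
[0.50915409 0.233102   0.08650504] 112.13972831212783 [0.62888359 0.23792076 0.53646803] 0.0 0.04200352720565015
ang 57.67945867909341
[(array([219.4, 269.9]), 0.52)]
(np.float64(288.5908825248393), np.float64(308.95265926358854), np.int64(1711))
0.088 [0.51549155 0.22531344 0.088     ] 0.17243513427026377 109.7287269117458
0.094 [0.51393419 0.22887542 0.094     ] 0.1763139410123638 109.81436654781017
0.1 [0.51237683 0.2324374  0.1       ] 0.18019312470028304 109.89631907349555
0.106 [0.51081947 0.23599938 0.106     ] 0.1840726615025307 109.97481727227735
w5 (np.float64(282.4211040547142), np.float64(322.990229604299), np.int64(2047))
w6 (np.float64(291.39936941671044), np.float64(316.7771939043615), np.int64(1903))
w7 (np.float64(292.4484597156398), np.float64(304.40225118483414), np.int64(1688))
(np.float64(225.05555555555554), np.float64(266.8703703703704), np.int64(54)) [array([226.74848804, 266.42317137]), array([226.51065074, 262.86208086])]
```

```bash
python3 -m handwheel '[[[0.06,0,0,-0.03,0],[0.085,0,0,-0.035,0],[0.085,0,0,-0.04,0],[0.085,0,0,-0.04,0],[0.085,0,0,-0.04,0],[0.085,0,0,-0.04,0],[0.085,0,0,-0.015,0],[0.085,0,0,0,0]]]' 40; python3 - <<'E'
from h import *
plan((.50,.07,.33),175)
w=dict(f=None)
s=viewer.read_camera('side')
hsv=cv2.cvtColor(s,cv2.COLOR_BGR2HSV);m=((hsv[...,0]<10)|(hsv[...,0]>170))&(hsv[...,1]>120)&(hsv[...,2]>70)
y,x=np.nonzero(m);k=np.hypot(x-225,y-266)<12;d=(x[k].mean(),y[k].mean());print(d,k.sum(),[proj(cam('side'),[.514,.229,z]) for z in(.094,.1,.106)])
E
```

```text
time: 11.18
eef_pos: [0.5123, 0.2338, 0.3342]
tcp_rot: [0.558, 0.83, 0.004, 0.004]
contact_force: [-0.2, 1.1, 0.4]
opening: 0.993
finger_force: 0.0
rows 10 each [-0.01   -0.0141  0.0004] spin -6.29
(np.float64(224.92592592592592), np.float64(266.962962962963)) 54 [array([224.50720991, 266.55306488]), array([224.38101577, 264.77864872]), array([224.25415648, 262.99202   ])]
```

The side and wrist views put the dot at z≈0.093, the same as when it started home, so the plunger has dropped in (turned about 0.99 rad). Next I measure the house.

```bash
python3 -m handwheel '[[[0.085,-0.01,-0.0141,0,-6.3],[0.085,-0.01,-0.0141,0,-6.3],[0.085,-0.01,-0.0141,0,-6.3],[0.085,-0.01,-0.0141,0,-6.3],[0.085,-0.01,-0.0141,0,-6.3],[0.085,-0.01,-0.0141,0,-6.3],[0.085,-0.01,-0.0141,0,-6.3],[0.085,-0.01,-0.0141,0,-6.3],[0.085,-0.01,-0.0141,0,-6.3],[0.085,-0.01,-0.0141,0,-6.3],[0.085,0,0,0,0],[0.085,0,0,0,0]]]'; python3 - <<'E'
from h import *
im=viewer.read_camera('wrist');c=cam('wrist');np.savez('c9.npz',**c);cv2.imwrite('pics/w9.png',im)
for k in("roof_seat","table_axis"): print(k,pts('wrist',k))
print(get_state()['eef_pos'],yaw())
for n in("side","top"):
    cv2.imwrite(f"pics/{n}3.png",viewer.read_camera(n)); print(n,pts(n,"roof_seat"))
E
```

```text
time: 12.23
eef_pos: [0.4976, 0.069, 0.3246]
tcp_rot: [0.044, 0.999, 0.0, -0.002]
contact_force: [-0.8, -0.0, 1.2]
opening: 0.993
finger_force: 0.0
roof_seat [(array([287.1, 164.8]), 0.67)]
table_axis []
[0.49781181 0.07005097 0.32612582] 175.0806461171696
side [(array([268.1, 221.5]), 0.94), (array([221. , 269.3]), 0.67)]
top [(array([245.9, 217.6]), 0.67)]
```

View pics/w9.png

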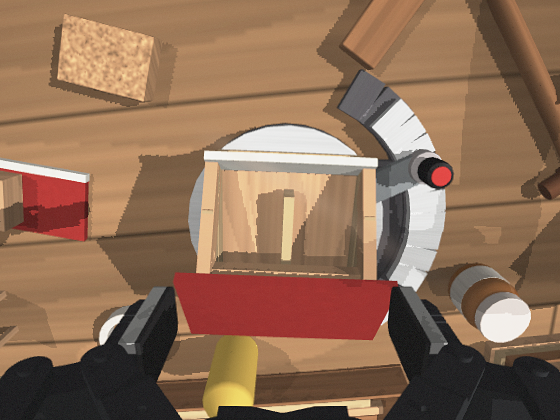

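The lip is the white strip from (205,155) to (378,162), with rafters running down to the ridge at about (285,277). The plunger's red dot at (441,175) is seated, and the panel's white edge is at far left. I'll fit the lip corners, taking a second view en route.

```bash
cat > lip.py <<'E'
from h import *
from scipy.optimize import least_squares
def strip(f,box):
    im=cv2.imread(f);hsv=cv2.cvtColor(im,cv2.COLOR_BGR2HSV)
    m=((hsv[...,1]<30)&(hsv[...,2]>150)).astype(np.uint8);z=np.zeros_like(m);x0,y0,x1,y1=box;z[y0:y1,x0:x1]=m[y0:y1,x0:x1];return im,z
E
python3 - <<'E'
from lip import *
im,m=strip('pics/w9.png',(190,145,395,172))
for u in range(200,386,12):
    col=np.nonzero(m[:,u])[0];print(u,col.min() if len(col) else None,col.max() if len(col) else None)
for v in range(150,170,2):
    r=np.nonzero(m[v])[0];print(v,r.min() if len(r) else None,r.max() if len(r) else None)
cv2.imwrite('pics/crop9.png',np.hstack([cv2.resize(im[140:180,190:240],None,fx=8,fy=8,interpolation=0),cv2.resize(im[140:180,350:400],None,fx=8,fy=8,interpolation=0)]))
plan((.43,-.06,.33),166)
c=cam('wrist')
a=np.radians(-5)
for z0 in(.032,.036,.04):
  for yw in(-5,-4):
    a=np.radians(yw);M=np.array([[np.cos(a),-np.sin(a)],[np.sin(a),np.cos(a)]])
    out=[]
    for X,Z in((-.094,.0869),(-.1009,.0829)):
        for Y in(.081,-.081):
            q=M@[X,Y]+[.5737,.063]; out.append(np.round(proj(c,[*q,Z+z0]),1))
    print(z0,yw,out)
E
```

```text
200 None None
212 151 160
224 146 166
236 145 169
248 145 169
260 145 170
272 145 167
284 145 171
296 145 171
308 145 171
320 145 171
332 145 171
344 145 171
356 154 168
368 158 166
380 None None
150 247 394
152 204 394
154 204 394
156 204 341
158 204 376
160 205 377
162 218 377
164 220 377
166 223 377
168 227 362
rows 5 each [ 0.0097 -0.0278 -0.0005] spin 1.83
0.032 -5 [array([369. , 159.1]), array([196.6, 158.8]), array([368.6, 151.1]), array([197. , 150.8])]
0.032 -4 [array([367.3, 157.6]), array([195. , 160.3]), array([366.8, 149.6]), array([195.3, 152.3])]
0.036 -5 [array([369.9, 159.9]), array([195.6, 159.6]), array([369.5, 151.8]), array([196.1, 151.5])]
0.036 -4 [array([368.2, 158.4]), array([194. , 161.1]), array([367.7, 150.3]), array([194.3, 153. ])]
0.04 -5 [array([370.9, 160.7]), array([194.7, 160.4]), array([370.4, 152.5]), array([195.1, 152.2])]
0.04 -4 [array([369.2, 159.2]), array([193. , 161.9]), array([368.6, 151. ]), array([193.4, 153.7])]
```

View pics/crop9.png

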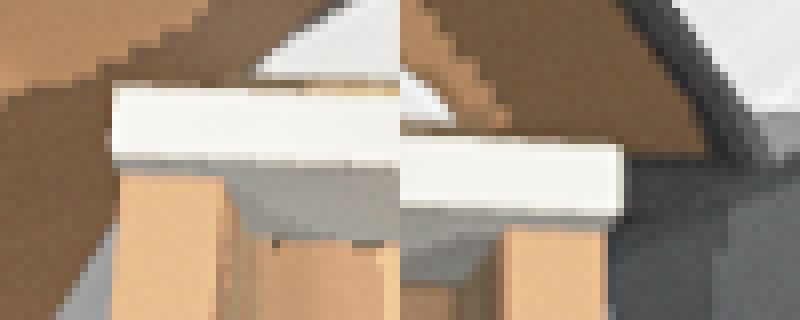

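The crop shows the lip corners clearly. The inner-top edge runs from (204,159.8) to (378.1,167) and the outer-top edge from (204,151) to (378,157.9).

```bash
python3 -m handwheel '[[[0.085,0.0097,-0.0278,0,1.8],[0.085,0.0097,-0.0278,0,1.8],[0.085,0.0097,-0.0278,0,1.8],[0.085,0.0097,-0.0278,0,1.8],[0.085,0.0097,-0.0278,0,1.8],[0.085,0,0,0,0],[0.085,0,0,0,0]]]'; python3 - <<'E'
from lip import *
im=viewer.read_camera('wrist');c=cam('wrist');np.savez('c10.npz',**c);cv2.imwrite('pics/w10.png',im)
c9=np.load('c9.npz')
obs=np.array([[378.1,167],[204,159.8],[378.1,157.9],[204,151]])
def pt(p):
    a=np.radians(p[2]);M=np.array([[np.cos(a),-np.sin(a)],[np.sin(a),np.cos(a)]])
    return [np.append(M@[X,Y]+p[:2],Z+p[3]) for X,Z in((-.094,.0869),(-.1009,.0829)) for Y in(.081,-.081)]
f=lambda p:np.ravel([proj(c9,q)-o for q,o in zip(pt(p),obs)])
r=least_squares(f,[.5737,.063,-7,.036],x_scale=[.01,.01,1,.01]);print(r.x,np.round(r.fun,1))
pr=np.array([proj(c,q) for q in pt(r.x)]);print(pr.round(1))
b=pr[:2].astype(int)
cr=lambda q:cv2.resize(im[q[1]-22:q[1]+18,q[0]-25:q[0]+25],None,fx=8,fy=8,interpolation=0)
print(b);cv2.imwrite('pics/crop10.png',np.hstack([cr(b[1]),cr(b[0])]))
for k in("roof_panel","panel_eave","rooflight"): print(k,pts('wrist',k))
plan((.52,-.28,.26),166)
E
```

```text
time: 13.17
eef_pos: [0.4297, -0.0615, 0.3277]
tcp_rot: [0.122, 0.993, 0.0, 0.001]
contact_force: [0.1, -0.0, -0.1]
opening: 0.999
finger_force: 0.0
[ 0.57525674  0.06640027 -7.40122514  0.0359248 ] [ 0.1 -0.5 -0.4 -0.3 -0.1  0.5  0.3  0.3]
[[517.9 186.7]
 [352.7 204.7]
 [516.1 178.8]
 [351.6 196.7]]
[[517 186]
 [352 204]]
roof_panel [(array([33.6,  5.9]), 0.6), (array([140.6, 252.7]), 0.58)]
panel_eave [(array([133.9, 219.6]), 0.94), (array([430.7, 195.4]), 0.37)]
rooflight [(array([127.3, 261.6]), 0.8)]
rows 8 each [-0.0175 -0.024   0.0084] spin 0.03
```

View pics/crop10.png

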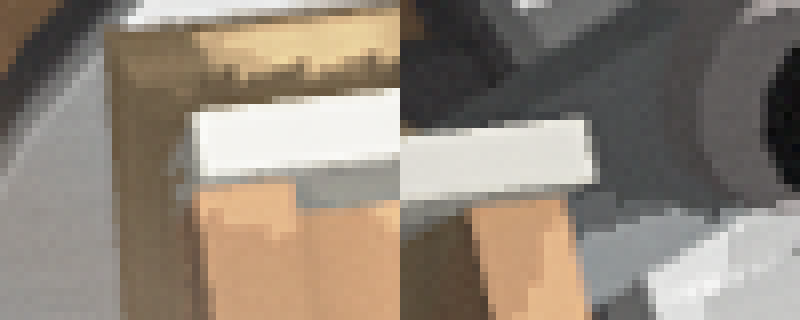

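```bash
python3 -m handwheel '[[[0.085,-0.0175,-0.024,0.008,0],[0.085,-0.0175,-0.024,0.008,0],[0.085,-0.0175,-0.024,0.008,0],[0.085,-0.0175,-0.024,0.008,0],[0.085,-0.0175,-0.024,0.008,0],[0.085,-0.0175,-0.024,0.008,0],[0.085,-0.0175,-0.024,0.008,0],[0.085,-0.0175,-0.024,0.008,0],[0.085,0,0,0,0],[0.085,0,0,0,0]]]'; python3 - <<'E'
from lip import *
c9=np.load('c9.npz');c10=np.load('c10.npz')
o9=np.array([[378.1,167],[204,159.8],[378.1,157.9],[204,151]]);o10=np.array([[516.4,187],[352,204.1],[515.4,179.1],[351,196.1]])
def pt(p):
    a=np.radians(p[2]);M=np.array([[np.cos(a),-np.sin(a)],[np.sin(a),np.cos(a)]])
    return [np.append(M@[X,Y]+p[:2],Z+p[3]) for X,Z in((-.094,.0869),(-.1009,.0829)) for Y in(.081,-.081)]
f=lambda p:np.ravel([[proj(c,q)-o for q,o in zip(pt(p),ob)] for c,ob in((c9,o9),(c10,o10))])
r=least_squares(f,[.5737,.063,-7,.036],x_scale=[.01,.01,1,.01]);print(r.x,np.round(r.fun,1))
im=viewer.read_camera('wrist');c=cam('wrist');np.savez('c11.npz',**c);cv2.imwrite('pics/w11.png',im)
for k in("roof_panel","panel_eave","rooflight"):
    q=pts('wrist',k);print(k,q)
print(get_state()['eef_pos'],yaw())
E
```

```text
time: 14.2
eef_pos: [0.5204, -0.2807, 0.2615]
tcp_rot: [0.121, 0.993, 0.001, -0.001]
contact_force: [-0.7, 0.7, -0.3]
opening: 0.996
finger_force: 0.0
[ 0.5753895   0.06598793 -7.55036418  0.03469024] [-0.4 -0.3 -0.3 -0.6 -0.6  0.7  0.5  0.1  0.6 -0.3  0.3  0.2 -0.2 -0.2
  0.2  0.3]
roof_panel [(array([274.6, 159.2]), 0.62)]
panel_eave [(array([273.9, 118.5]), 0.75)]
rooflight [(array([269.7, 164.1]), 0.68)]
[ 0.52022669 -0.27949822  0.26405905] 166.21693828519392
```

View pics/w11.png

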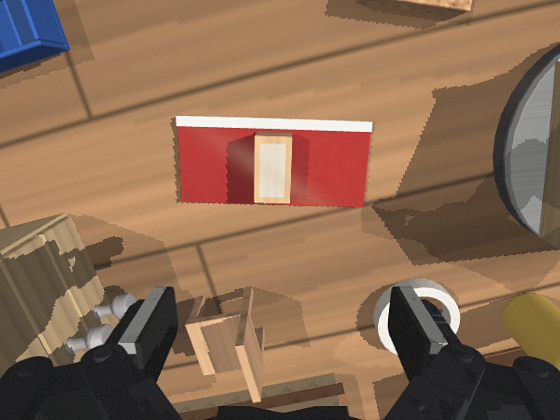

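The panel's white edge is at the top, from (177,117) to (373,122). The ridge edge runs from (181,205) to (364,207), and the rooflight covers (254–292, 133–204). The chair and tape are below, toward +x.

```bash
cat > pan.py <<'E'
from lip import *
im=cv2.imread('pics/w11.png');c=np.load('c11.npz')
hsv=cv2.cvtColor(im,cv2.COLOR_BGR2HSV)
red=((hsv[...,0]<10)|(hsv[...,0]>170))&(hsv[...,1]>140)
wh=(hsv[...,1]<40)&(hsv[...,2]>140)
m=np.zeros(red.shape,np.uint8);m[105:215,165:385]=(red|wh)[105:215,165:385]
m=cv2.morphologyEx(m,cv2.MORPH_CLOSE,np.ones((25,60)));m=cv2.morphologyEx(m,cv2.MORPH_OPEN,np.ones((7,7)))
k=max(cv2.findContours(m,0,2)[0],key=cv2.contourArea)
box=np.array([[x,y,z] for x in(-.046,.046) for y in(-.1,.1) for z in(0,.01)])
def sil(p,pts=box):
    a=np.radians(p[2]);M=R.from_euler('z',a).as_matrix()
    h=cv2.convexHull(np.float32([proj(c,M@q+[p[0],p[1],0]) for q in pts]))
    return h
def cost(p):
    s=np.zeros(m.shape,np.uint8);cv2.fillConvexPoly(s,np.int32(np.round(sil(p)*16)),1,shift=4,lineType=8);return float((s!=m).sum())
from scipy.optimize import minimize
b=None
for dx in(-.004,0,.004):
    r=minimize(cost,[.52+dx,-.28,-14],method='Nelder-Mead',options=dict(initial_simplex=[[.515,-.285,-15],[.525,-.28,-14],[.52,-.275,-13],[.517+dx,-.279,-14]]))
    if b is None or r.fun<b.fun:b=r
print(b.x,b.fun,m.sum());p=b.x
print("hull",cv2.approxPolyDP(k,4,True).ravel(),sil(p).round(0).astype(int).ravel())
M=R.from_euler('z',np.radians(p[2])).as_matrix()
print("block top corners",[proj(c,M@[x,y,.048]+[p[0],p[1],0]).round(1) for x in(-.033,.033) for y in(-.018,.018)])
print("eave",M@[-.046,0,0]+[p[0],p[1],0],"grasp",M@[0,0,.034]+[p[0],p[1],0])
E
python3 pan.py
```

```text
[  0.51234538  -0.28758098 -15.60944499] 232.0 16329
hull [177 116 183 201 364 205 372 122] [372 122 364 207 182 202 177 116 180 115 370 121]
block top corners [array([254.7, 135.4]), array([293.2, 136.5]), array([254.2, 202.8]), array([290.6, 203.9])]
eave [ 0.46804194 -0.27520336  0.        ] grasp [ 0.51234538 -0.28758098  0.034     ]
```

The fit is good: it predicts the block-top corners within about 2 px. I'll descend to the rooflight.

```bash
python3 -c "
from h import *
plan((.5123,-.2876,.10),164.4)"
```

```text
rows 5 each [ 0.0011 -0.002   0.0328] spin 0.36
```

```bash
python3 -m handwheel '[[[0.08,0.0011,-0.002,0.033,0.36],[0.08,0.0011,-0.002,0.033,0.36],[0.08,0.0011,-0.002,0.033,0.36],[0.08,0.0011,-0.002,0.033,0.36],[0.08,0.0011,-0.002,0.033,0.36],[0.08,0,0,0,0],[0.08,0,0,0,0]]]'; python3 - <<'E'
from h import *
im=viewer.read_camera('wrist');c=cam('wrist');cv2.imwrite('pics/w12.png',im)
M=R.from_euler('z',np.radians(-15.6)).as_matrix()
T=[proj(c,M@[x,y,.048]+[.5123,-.2876,0]) for x,y in((-.033,-.018),(-.033,.018),(.033,.018),(.033,-.018))];print(np.round(T,1))
print(get_state()['eef_pos'],yaw());plan((.5123,-.2876,.015),164.4)
cv2.polylines(im,[np.int32(T)],True,(255,0,0),1);cv2.imwrite('pics/w12a.png',im)
E
```

```text
time: 14.98
eef_pos: [0.5112, -0.2875, 0.0974]
tcp_rot: [0.136, 0.991, 0.001, -0.002]
contact_force: [1.3, 0.1, -0.1]
opening: 0.936
finger_force: 0.0
[[251.7 183.1]
 [319.7 183. ]
 [316.2 292.5]
 [254.9 292.5]]
[ 0.51272662 -0.28888144  0.09989447] 164.37135130587546
rows 3 each [0.0003 0.0004 0.0283] spin -0.01
```

View pics/w12a.png

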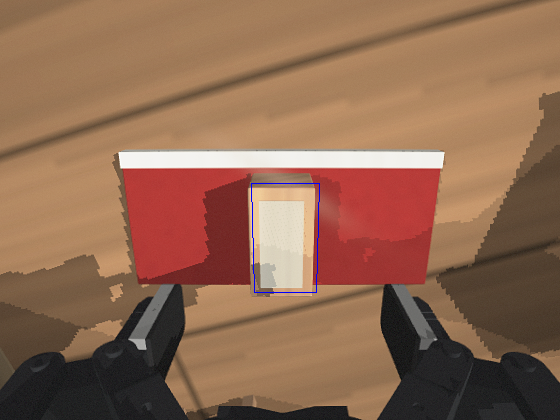

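The overlay sits on the rooflight to within a few pixels, and the block at (282,237) is centred between the fingers. I'll go down and grip.

```bash
python3 -m handwheel '[[[0.08,0,0,0.028,0],[0.08,0,0,0.028,0],[0.08,0,0,0.028,0],[0.08,0,0,0,0],[0.03,0,0,0,0],[0.03,0,0,0,0],[0.03,0,0,0,0],[0.03,0,0,0,0],[0.03,0,0,0,0],[0.03,0,0,0,0]]]' 30; python3 q.py
```

```text
time: 15.87
eef_pos: [0.5141, -0.2904, 0.0177]
tcp_rot: [0.137, 0.991, -0.001, 0.002]
contact_force: [0.9, 2.1, 6.3]
opening: 0.416
finger_force: 33.1
[ 0.5141229  -0.29039644  0.01768324] 164.3083090027769 [0.87047374 2.14599873 6.3385859 ] 33.09490442276001 0.03552347071003721
ang -152.66919257272798
```

Gripped. Next I lift and carry it to hover over the slope (target TCP 0.5235, 0.0706, yaw 172.4).

```bash
python3 -m handwheel '[[[0.03,0,0,-0.02,0],[0.03,0,0,-0.03,0],[0.03,0,0,-0.035,0],[0.03,0,0,-0.04,0],[0.03,0,0,-0.04,0],[0.03,0,0,-0.04,0],[0.03,0,0,-0.035,0],[0.03,0,0,-0.02,0],[0.03,0,0,0,0],[0.03,0,0,0,0]]]' 30; python3 q.py; python3 -c "
from h import *
plan((.5235,.0706,.24),172.4,step=.032)
cv2.imwrite('pics/w13.png',viewer.read_camera('wrist'))"
```

```text
time: 16.7
eef_pos: [0.5121, -0.2892, 0.2753]
tcp_rot: [0.136, 0.991, -0.001, 0.001]
contact_force: [0.1, 1.3, -4.0]
opening: 0.416
finger_force: 31.9
[ 0.51213171 -0.28923972  0.27527594] 164.3145225967495 [ 0.05283532  1.27089084 -3.99628206] 31.877859234809875 0.03548534651366793
ang -153.01461964907688
rows 12 each [0.0053 0.0296 0.0029] spin -0.67
```

```bash
python3 -m handwheel '[[[0.03,0.0053,0.0297,0.003,-0.67],[0.03,0.0053,0.0297,0.003,-0.67],[0.03,0.0053,0.0297,0.003,-0.67],[0.03,0.0053,0.0297,0.003,-0.67],[0.03,0.0053,0.0297,0.003,-0.67],[0.03,0.0053,0.0297,0.003,-0.67],[0.03,0.0053,0.0297,0.003,-0.67],[0.03,0.0053,0.0297,0.003,-0.67],[0.03,0.0053,0.0297,0.003,-0.67],[0.03,0.0053,0.0297,0.003,-0.67],[0.03,0.0053,0.0297,0.003,-0.67],[0.03,0.0053,0.0297,0.003,-0.67]]]' 30; python3 -m handwheel '[[[0.03,0,0,0,0],[0.03,0,0,0,0]]]'; python3 q.py; python3 -c "
from h import *
cv2.imwrite('pics/w14.png',viewer.read_camera('wrist'));np.savez('c14.npz',**cam('wrist'))
plan((.522,.0715,.21),172.4)"
```

```text
time: 17.75
eef_pos: [0.5217, 0.0739, 0.2341]
tcp_rot: [0.066, 0.998, -0.0, -0.003]
contact_force: [1.1, 0.7, -2.7]
opening: 0.415
finger_force: 31.9
time: 17.92
eef_pos: [0.5218, 0.0738, 0.2344]
tcp_rot: [0.065, 0.998, -0.0, -0.003]
contact_force: [0.2, -0.7, -3.9]
opening: 0.418
finger_force: 32.1
[0.52179862 0.0737521  0.23444152] 172.5317561481229 [ 0.2235478  -0.70819318 -3.88656752] 32.078896164894104 0.03570674004358945
ang 115.19594012610798
rows 1 each [ 0.0002 -0.0012  0.0252] spin 0.04
```

View pics/w14.png

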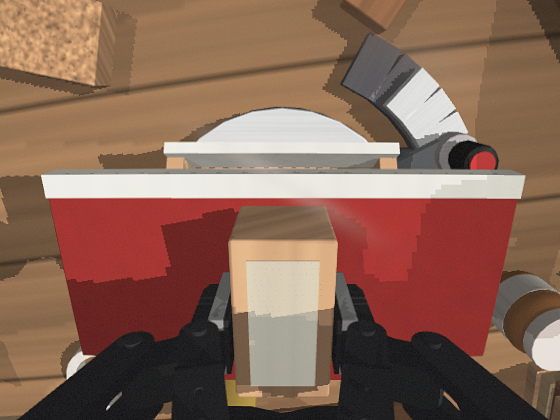

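The panel's eave strip spans columns 42–524 (rows about 174–198) and the lip spans 165–399 (rows about 142–154). Both are level and share a centre column of about 282.5. I've now gone over the picture-view allowance (12 against 10), so from here I work from numbers only.

```bash
cat > e.py <<'E'
from lip import *
im=cv2.imread('pics/w14.png');c=np.load('c14.npz')
hsv=cv2.cvtColor(im,cv2.COLOR_BGR2HSV).astype(int)
w=(hsv[...,1]<45)&(hsv[...,2]>110)
def run(v): 
    x=np.nonzero(w[v])[0]; return (x.min(),x.max()) if len(x) else None
for v in(145,148,151,180,185,190,194): 
    x=np.nonzero(w[v])[0]; g=np.split(x,np.nonzero(np.diff(x)>12)[0]+1); print(v,[(a.min(),a.max()) for a in g if len(a)>40])
for u in(175,200,240,283,330,370,390):
    col=hsv[135:205,u]; d=np.abs(np.diff(col[:,2]))+np.abs(np.diff(col[:,1])); print(u,[(int(k)+136,int(d[k])) for k in np.nonzero(d>25)[0]])
E
python3 e.py
```

```text
145 [(np.int64(164), np.int64(398))]
148 [(np.int64(164), np.int64(399))]
151 [(np.int64(163), np.int64(399))]
180 [(np.int64(42), np.int64(523))]
185 [(np.int64(43), np.int64(522))]
190 [(np.int64(44), np.int64(522))]
194 [(np.int64(45), np.int64(521))]
175 [(141, 42), (142, 109), (143, 47), (153, 60), (154, 40), (157, 89), (158, 60), (168, 45), (169, 105), (174, 91), (175, 29), (198, 121), (199, 114)]
200 [(137, 94), (138, 79), (153, 52), (154, 62), (167, 61), (168, 58), (169, 43), (170, 39), (174, 105), (198, 123), (199, 113)]
240 [(153, 55), (154, 30), (167, 63), (168, 62), (169, 52), (170, 41), (174, 106), (197, 26), (198, 130), (199, 91)]
283 [(153, 67), (154, 34), (167, 140), (169, 90), (174, 94), (198, 127), (199, 80)]
330 [(153, 55), (154, 60), (167, 53), (169, 49), (174, 105), (197, 32), (198, 113), (199, 68)]
370 [(141, 31), (142, 144), (143, 77), (153, 34), (154, 85), (167, 48), (168, 42), (169, 58), (174, 106), (198, 126), (199, 103)]
390 [(142, 160), (143, 108), (154, 92), (157, 75), (158, 91), (168, 30), (169, 90), (170, 57), (174, 94), (175, 30), (198, 112), (199, 105)]
```

```bash
python3 - <<'E'
from h import *
c=np.load('c14.npz');a=np.radians(-7.5);ex=np.array([np.cos(a),np.sin(a)]);A=np.array([.5754,.066])
hx=lambda u,v,z:(onz(c,u,v,z)[:2]-A)@ex*1000
for zb in(.212,.2167,.221): print("eave top",hx(283,174.4,zb+.01),"bot",hx(283,168.5,zb), "width check px->mm",np.linalg.norm(onz(c,42,175,zb+.01)-onz(c,524.2,175,zb+.01)))
for z0 in(.034,.0355,.037): print("lip inner top",hx(282,153.8,z0+.0869),"outer",hx(282,142.3,z0+.0829),"len",np.linalg.norm(onz(c,163.5,153.8,z0+.0869)-onz(c,399.2,153.8,z0+.0869)))
print("TCP hx",(get_state()['eef_pos'][:2]-A)@ex*1000)
E
```

```text
eave top -100.77679827408784 bot -101.25959650050135 width check px->mm 0.20849517598719358
eave top -101.81273901272067 bot -102.21948149163804 width check px->mm 0.2022153398342177
eave top -102.76051458210813 bot -103.09767414310357 width check px->mm 0.19646995782192067
lip inner top -92.85607435936194 outer -100.1405118852604 len 0.16197887630546037
lip inner top -93.10290964010397 outer -100.34172474198398 len 0.1610340017220873
lip inner top -93.34974492084592 outer -100.54293759870758 len 0.16008912713871418
TCP hx -53.436547925313896
```

```bash
python3 -m handwheel '[[[0.03,-0.0026,-0.0008,0.016,0],[0.03,0,0,0.016,0],[0.03,0,0,0.016,0],[0.03,0,0,0.002,0],[0.03,0,0,0.002,0],[0.03,0,0,0,0],[0.03,0,0,0,0]]]' 22; python3 q.py
```

```text
time: 18.55
eef_pos: [0.527, 0.0707, 0.1872]
tcp_rot: [0.067, 0.998, -0.0, 0.001]
contact_force: [0.3, -0.3, -3.0]
opening: 0.417
finger_force: 32.1
[0.52700203 0.07071328 0.18718388] 172.30881158020054 [ 0.30000028 -0.31004361 -3.00384898] 32.06105411052704 0.03559494979375214
ang 117.52092071931864
```

```bash
cat > f.py <<'E'
from lip import *
import sys
im=viewer.read_camera('wrist');c=cam('wrist');cv2.imwrite(f'pics/{sys.argv[1]}.png',im)
hsv=cv2.cvtColor(im,cv2.COLOR_BGR2HSV).astype(int)
w=(hsv[...,1]<45)&(hsv[...,2]>110)
for v in range(130,230,6):
    x=np.nonzero(w[v])[0]; g=np.split(x,np.nonzero(np.diff(x)>12)[0]+1); print(v,[(int(a.min()),int(a.max())) for a in g if len(a)>40])
for u in(190,230,283,330,375):
    col=hsv[120:240,u]; d=np.abs(np.diff(col[:,2]))+np.abs(np.diff(col[:,1])); print(u,[(int(k)+121,int(d[k])) for k in np.nonzero(d>30)[0]])
E
python3 f.py w15; python3 q.py
```

```text
130 [(198, 370), (433, 474)]
136 [(189, 379)]
142 [(182, 402)]
148 [(141, 428)]
154 [(141, 429)]
160 [(145, 403)]
166 [(171, 396)]
172 [(48, 515)]
178 [(42, 523)]
184 [(43, 523)]
190 [(44, 522)]
196 [(45, 520)]
202 []
208 []
214 []
220 []
226 []
190 [(125, 67), (135, 57), (136, 99), (137, 55), (142, 75), (143, 96), (156, 50), (157, 67), (174, 100), (197, 61), (198, 131), (199, 60), (220, 54)]
230 [(141, 51), (142, 31), (143, 39), (156, 54), (157, 40), (174, 106), (198, 126), (199, 105), (208, 53), (235, 47)]
283 [(141, 80), (142, 45), (143, 41), (156, 61), (174, 93), (198, 124), (199, 82), (206, 91), (207, 32)]
330 [(141, 58), (142, 34), (143, 42), (156, 64), (174, 105), (198, 121), (199, 61), (239, 46)]
375 [(124, 42), (133, 112), (134, 79), (141, 64), (143, 72), (156, 82), (174, 97), (198, 122), (199, 103)]
[0.52716015 0.07085486 0.18751338] 172.3230638319193 [-0.22894603 -0.09580317 -3.31488396] 32.06397771835327 0.035014746723645455
ang 117.32006525819634
```

```bash
python3 - <<'E'
from h import *
c=cam('wrist');a=np.radians(-7.5);ex=np.array([np.cos(a),np.sin(a)]);A=np.array([.5754,.066])
hx=lambda u,v,z:(onz(c,u,v,z)[:2]-A)@ex*1000
zb=.1875-.016
print("eave bot",hx(283,168.5,zb),"top",hx(283,174.4,zb+.01))
for z0 in(.034,.0355): print("lip inner",hx(284,156.5,z0+.0869),"outer",hx(284,142.3,z0+.0829),np.linalg.norm(onz(c,141,155,z0+.0869)-onz(c,428.6,155,z0+.0869)))
E
```

```text
eave bot -97.71149960025924 top -97.42497096992558
lip inner -93.77866033753 outer -101.08918044166323 0.16131447583196387
lip inner -94.04785133464974 outer -101.30178983168533 0.1601558014773802
```

```bash
python3 -m handwheel '[[[0.03,0.0022,0.0011,0.002,0],[0.03,0,0,0.002,0],[0.03,0,0,0.002,0],[0.03,0,0,0.002,0],[0.03,0,0,0,0],[0.03,0,0,0,0]]]' 22; python3 q.py
```

```text
time: 19.1
eef_pos: [0.5245, 0.0728, 0.1791]
tcp_rot: [0.067, 0.998, 0.0, 0.0]
contact_force: [-2.0, 0.5, 1.1]
opening: 0.417
finger_force: 32.6
[0.52453474 0.07277183 0.17906066] 172.3649271807475 [-1.99286399  0.53677955  1.12183859] 32.60595381259918 0.03559310816441117
ang 115.65869040632336
```

```bash
python3 -m handwheel '[[[0.03,0.0015,0,0.002,0],[0.03,0.0016,0,0.002,0],[0.03,0.0014,0,0.0021,0],[0.03,0.0014,0,0.0021,0],[0.03,0,0,0,0],[0.03,0,0,0,0]]]' 20; python3 q.py
```

```text
time: 19.6
eef_pos: [0.5204, 0.0734, 0.1728]
tcp_rot: [0.067, 0.998, 0.0, 0.003]
contact_force: [-3.2, 1.3, 7.1]
opening: 0.417
finger_force: 34.1
[0.52037939 0.07337996 0.1727971 ] 172.35924497973676 [-3.20154844  1.27073197  7.07548599] 34.09670412540436 0.035627212357297176
ang 115.88396429190465
```

```bash
python3 -m handwheel '[[[0.03,0.0012,0,0.0022,0],[0.03,0.0012,0,0.0022,0],[0.03,0.001,0,0.0023,0],[0.03,0.001,0,0.0023,0],[0.03,0,0,0,0],[0.03,0,0,0,0]]]' 20; python3 q.py; python3 f.py w16 | tail -12
```

```text
time: 20.1
eef_pos: [0.5157, 0.074, 0.1634]
tcp_rot: [0.067, 0.998, 0.0, 0.002]
contact_force: [-3.5, -0.1, 6.0]
opening: 0.42
finger_force: 35.5
[0.51568847 0.0740122  0.1634029 ] 172.35964319733 [-3.51162049 -0.07383444  6.01361763] 35.529919266700745 0.03585081570133459
ang 116.15155655528397
190 [(61, 504)]
196 [(60, 504)]
202 [(61, 504)]
208 [(61, 510)]
214 []
220 []
226 []
190 [(148, 58), (149, 95), (150, 83), (161, 46), (162, 129), (163, 36), (164, 61), (171, 61), (172, 81), (186, 52), (187, 88), (189, 75), (190, 83), (212, 120), (213, 215)]
230 [(126, 99), (127, 95), (128, 37), (129, 83), (130, 50), (161, 61), (162, 100), (163, 40), (164, 57), (171, 52), (172, 65), (186, 69), (187, 59), (189, 56), (190, 80), (212, 123), (213, 133), (214, 61)]
283 [(161, 77), (162, 99), (163, 51), (164, 59), (171, 49), (172, 36), (187, 64), (189, 48), (190, 70), (212, 100), (213, 152), (217, 61), (218, 42), (220, 51), (225, 77), (226, 32)]
330 [(124, 102), (125, 77), (126, 54), (127, 51), (128, 57), (161, 68), (162, 117), (163, 73), (164, 40), (171, 71), (172, 32), (186, 32), (187, 83), (189, 45), (190, 76), (212, 87), (213, 71), (224, 82), (225, 38)]
375 [(137, 31), (149, 31), (150, 133), (151, 61), (161, 50), (162, 122), (163, 67), (164, 52), (165, 34), (166, 53), (171, 111), (172, 65), (187, 64), (188, 57), (189, 67), (190, 88), (212, 100), (213, 127)]
```

```bash
python3 -m handwheel '[[[0.03,0.0008,0,0.0023,0],[0.03,0.0008,0,0.0024,0],[0.03,0.0007,0,0.0024,0],[0.03,0,0,0,0],[0.03,0,0,0,0]]]' 20; python3 q.py; python3 f.py w17 | grep -v '\[\]'
```

```text
time: 20.57
eef_pos: [0.5133, 0.0744, 0.1561]
tcp_rot: [0.067, 0.998, 0.0, 0.002]
contact_force: [-2.6, -0.4, 5.8]
opening: 0.418
finger_force: 37.1
[0.51328261 0.07436556 0.15605305] 172.3626393561811 [-2.5915418  -0.42682365  5.75172554] 37.087751626968384 0.03572726335516153
ang 116.24618096437709
130 [(237, 328), (424, 505)]
136 [(220, 344), (430, 508)]
142 [(206, 358), (436, 511)]
148 [(197, 367), (440, 514)]
154 [(188, 376), (445, 490)]
160 [(179, 385)]
166 [(173, 390)]
184 [(119, 444)]
190 [(119, 445)]
196 [(119, 252), (269, 441)]
202 [(68, 498)]
208 [(67, 504)]
214 [(67, 514)]
190 [(141, 36), (152, 111), (153, 90), (154, 59), (167, 83), (168, 129), (169, 68), (170, 45), (177, 38), (178, 48), (179, 101), (180, 110), (195, 44), (196, 68), (197, 41), (198, 108), (199, 45), (212, 58), (220, 112), (221, 119)]
230 [(129, 37), (130, 190), (132, 35), (133, 63), (134, 60), (167, 94), (168, 97), (169, 87), (178, 81), (179, 80), (180, 108), (195, 54), (196, 63), (197, 42), (198, 107), (199, 44), (209, 56), (220, 108), (221, 121)]
283 [(121, 141), (122, 53), (123, 40), (124, 67), (125, 43), (167, 92), (168, 55), (169, 107), (177, 41), (179, 47), (180, 62), (195, 53), (196, 64), (198, 60), (199, 75), (220, 115), (221, 74), (222, 43)]
330 [(128, 104), (129, 65), (130, 45), (131, 38), (132, 70), (133, 37), (166, 48), (167, 99), (168, 64), (169, 98), (179, 37), (180, 65), (195, 72), (196, 36), (198, 47), (199, 77), (220, 94), (221, 71), (222, 47), (223, 34)]
375 [(139, 43), (153, 79), (154, 105), (155, 31), (166, 37), (167, 93), (168, 72), (169, 86), (170, 41), (171, 48), (172, 51), (179, 117), (180, 63), (195, 69), (196, 46), (197, 32), (198, 55), (199, 84), (220, 106), (221, 122)]
```

```bash
python3 -m handwheel '[[[0.03,0.0006,-0.0004,0.0024,0],[0.03,0.0005,0,0.0015,0],[0.03,0,0,0,0],[0.03,0,0,0,0]]]' 20; python3 q.py
```

```text
time: 20.95
eef_pos: [0.5125, 0.0744, 0.1524]
tcp_rot: [0.067, 0.998, 0.0, 0.003]
contact_force: [-2.4, 1.5, 6.1]
opening: 0.418
finger_force: 37.9
[0.51245858 0.07444265 0.15238136] 172.35378104777396 [-2.35105988  1.54651933  6.08606733] 37.935388684272766 0.035727744454919136
ang 116.3166023252951
```

```bash
python3 -m handwheel '[[[0.03,0.0004,0,0.0015,0],[0.03,0.0,0,0.001,0],[0.03,0,0,0,0],[0.03,0,0,0,0]]]' 20; python3 q.py; python3 f.py w18 | grep -v '\[\]'
```

```text
time: 21.28
eef_pos: [0.5121, 0.0745, 0.1507]
tcp_rot: [0.067, 0.998, 0.0, 0.002]
contact_force: [-4.4, 1.0, 9.6]
opening: 0.419
finger_force: 38.8
[0.5121038  0.07452587 0.15072999] 172.3610262477043 [-4.4143926   1.03508148  9.64020826] 38.77610206604004 0.035792884290549457
ang 116.30138821967631
130 [(243, 321), (424, 508)]
136 [(227, 339), (430, 510)]
142 [(210, 354), (436, 513)]
148 [(200, 364), (441, 516)]
154 [(191, 373), (445, 519)]
160 [(181, 382)]
166 [(174, 389)]
184 [(264, 307), (382, 448)]
190 [(115, 448)]
196 [(114, 449)]
202 [(116, 446)]
208 [(72, 493)]
214 [(71, 510)]
220 [(71, 235), (330, 520)]
190 [(144, 46), (153, 76), (154, 81), (155, 83), (156, 40), (170, 65), (171, 177), (172, 62), (173, 64), (182, 50), (183, 35), (184, 50), (185, 157), (201, 71), (202, 59), (205, 94), (206, 41), (209, 60), (210, 32), (226, 77), (227, 114)]
230 [(131, 40), (132, 186), (134, 32), (135, 60), (136, 63), (170, 87), (171, 132), (172, 47), (173, 56), (182, 75), (183, 49), (184, 124), (185, 102), (201, 72), (202, 53), (205, 84), (206, 37), (210, 62), (226, 69), (227, 111), (228, 49)]
283 [(122, 41), (123, 170), (124, 35), (125, 44), (126, 52), (127, 58), (170, 87), (171, 42), (172, 44), (173, 53), (180, 41), (184, 40), (185, 71), (201, 75), (205, 109), (206, 43), (219, 73), (220, 71), (221, 46), (238, 54)]
330 [(130, 109), (131, 67), (132, 37), (133, 41), (134, 61), (135, 46), (170, 97), (171, 102), (172, 79), (173, 43), (183, 34), (184, 57), (185, 70), (201, 70), (205, 79), (206, 42), (220, 40), (221, 45), (222, 32)]
375 [(155, 92), (156, 88), (157, 34), (170, 81), (171, 126), (172, 87), (173, 53), (175, 50), (184, 107), (185, 101), (201, 65), (205, 109), (206, 46), (226, 72), (227, 114), (228, 33)]
```

```bash
cat > g.py <<'E'
from h import *
from scipy.optimize import least_squares
c14=np.load('c14.npz');a=np.radians(-7.5);ex=np.array([np.cos(a),np.sin(a)]);ey=np.array([-ex[1],ex[0]]);A=np.array([.5754,.066])
W=np.linalg.norm(onz(c14,283,174.4,.2275)-onz(c14,283,198.5,.2275));
def P(x,y,z,z0=.0345): return [*(A+ex*x+ey*y),z+z0]
def solve(c,li,ev,st):
    # house x/z correction along viewing: shift dx so lip inner-top row matches
    r0=least_squares(lambda q:proj(c,P(-.094+q[0],0,.0869))[1]-li,[0]).x[0]
    def f(q):
        d,de=q[0]/1000,np.radians(q[1]); th=np.radians(30)-de
        s=np.array([-.09+r0,.08]); u=np.array([.866,.5])
        R_=s+u*(d+.092); px=np.array([np.cos(th),np.sin(th)]);n=np.array([-px[1],px[0]])
        e=R_-.092*px+.01*n; i=e+W*px
        return [proj(c,P(e[0],0,e[1]))[1]-ev,proj(c,P(i[0],0,i[1]))[1]-st]
    q=least_squares(f,[1,1]).x; print("W",W,"dx",r0,"gap mm",q[0],"lift deg",q[1])
E
python3 - <<'E'
from g import *
c=cam('wrist');solve(c,201.5,205.4,227.0)
E
```

```text
W 0.010198296674094186 dx -0.0002946718717946165 gap mm 2.388920604754478 lift deg 0.3723758321292373
```

```bash
python3 -m handwheel '[[[0.03,0.001,0,0.0005,0],[0.03,0.001,0,0.0004,0],[0.03,0.0005,0,0.0002,0],[0.03,0,0,0,0],[0.03,0,0,0,0]]]' 20; python3 q.py; python3 f.py w19 | tail -5
```

```text
time: 21.75
eef_pos: [0.5111, 0.0745, 0.1501]
tcp_rot: [0.067, 0.998, 0.0, 0.005]
contact_force: [0.2, 0.8, 8.0]
opening: 0.412
finger_force: 38.5
[0.5111157  0.07451559 0.15009886] 172.3540920027918 [0.16259219 0.84581511 8.04251919] 38.49223494529724 0.03516728487451725
ang 116.4741191702864
190 [(144, 50), (153, 42), (154, 107), (155, 72), (156, 71), (157, 31), (171, 82), (172, 132), (173, 54), (174, 65), (183, 47), (184, 36), (186, 58), (187, 161), (203, 70), (204, 90), (205, 147), (211, 55), (226, 108), (227, 106)]
230 [(132, 98), (133, 95), (136, 58), (137, 63), (171, 95), (172, 95), (173, 45), (174, 54), (183, 74), (184, 51), (186, 52), (187, 161), (203, 84), (204, 57), (205, 128), (211, 55), (212, 36), (226, 98), (227, 122)]
283 [(123, 101), (124, 90), (125, 46), (126, 37), (127, 40), (128, 55), (171, 83), (172, 46), (173, 73), (181, 35), (182, 31), (186, 43), (187, 77), (203, 85), (204, 75), (205, 152), (219, 71), (220, 77), (221, 35), (238, 47)]
330 [(130, 39), (131, 171), (133, 37), (134, 36), (135, 63), (136, 37), (171, 101), (172, 103), (173, 87), (174, 43), (186, 66), (187, 70), (203, 81), (205, 102), (221, 59)]
375 [(155, 54), (156, 100), (157, 67), (170, 35), (171, 95), (172, 81), (173, 75), (174, 52), (176, 50), (186, 108), (187, 103), (203, 82), (204, 43), (205, 125), (226, 111), (227, 102)]
```

```bash
python3 -c "
from g import *
solve(cam('wrist'),203.5,205.0,226.6)"
python3 -m handwheel '[[[0.03,0.001,0,0.0005,0],[0.03,0.001,0,0.0004,0],[0.03,0.0005,0,0.0002,0],[0.03,0,0,0,0],[0.03,0,0,0,0]]]' 20; python3 q.py; python3 f.py w20 | tail -3
```

```text
W 0.010198296674094186 dx -0.0003784098819750398 gap mm 1.188339625714931 lift deg 0.2310589634969761
time: 22.22
eef_pos: [0.5096, 0.0747, 0.1492]
tcp_rot: [0.066, 0.998, 0.0, 0.006]
contact_force: [3.6, 0.0, 6.4]
opening: 0.418
finger_force: 38.3
[0.50958617 0.07465463 0.1491818 ] 172.3873952221397 [3.60395715 0.0334111  6.42576551] 38.304346203804016 0.03571889101883904
ang 116.59725935198648
283 [(124, 41), (125, 143), (126, 48), (127, 37), (128, 36), (129, 39), (130, 59), (173, 82), (174, 39), (175, 41), (176, 50), (183, 47), (190, 138), (203, 60), (204, 36), (205, 92), (219, 83), (220, 105), (221, 39), (238, 49)]
330 [(132, 63), (133, 135), (135, 43), (136, 33), (137, 59), (138, 35), (173, 98), (174, 101), (175, 55), (176, 61), (189, 72), (190, 193), (203, 54), (205, 71), (221, 55)]
375 [(157, 83), (158, 82), (159, 65), (173, 81), (174, 119), (175, 60), (176, 66), (178, 48), (179, 47), (190, 205), (203, 54), (205, 87), (226, 133), (227, 93)]
```

```bash
python3 -m handwheel '[[[0.03,0.001,0,0.0005,0],[0.03,0,0,0,0],[0.03,0,0,0,0]]]' 20; python3 q.py; python3 f.py w21 | grep -E '^(190|196|202|208|214|230|375)' 
```

```text
time: 22.52
eef_pos: [0.5095, 0.0747, 0.1493]
tcp_rot: [0.066, 0.998, 0.0, 0.007]
contact_force: [5.9, 0.8, 7.7]
opening: 0.417
finger_force: 38.3
[0.50949132 0.07468279 0.14928844] 172.39128427330053 [5.86689595 0.75702427 7.69493992] 38.27214181423187 0.03560120599180659
ang 116.58782653917186
190 [(115, 449)]
196 [(114, 449)]
202 [(114, 450)]
208 [(72, 493)]
214 [(71, 494)]
190 [(145, 38), (155, 86), (156, 59), (157, 73), (158, 70), (172, 37), (173, 101), (174, 82), (175, 71), (176, 50), (185, 51), (186, 36), (190, 169), (191, 59), (210, 34), (211, 44), (226, 108), (227, 113)]
230 [(133, 42), (134, 173), (136, 39), (138, 70), (139, 45), (172, 49), (173, 103), (174, 55), (175, 70), (176, 39), (185, 77), (186, 48), (190, 177), (191, 51), (211, 60), (212, 31), (226, 113), (227, 110)]
375 [(156, 50), (157, 86), (158, 83), (159, 43), (172, 39), (173, 89), (174, 83), (175, 81), (176, 50), (178, 49), (190, 206), (203, 55), (205, 85), (226, 129), (227, 94)]
```

```bash
python3 -m handwheel '[[[0.03,-0.001,0,-0.0015,0],[0.03,-0.0005,0,-0.001,0],[0.03,0,0,0,0],[0.055,0,0,0,0],[0.06,0,0,0,0],[0.06,0,0,0,0],[0.06,0,0,0,0],[0.06,0,0,0,0]]]' 20; python3 q.py; python3 f.py w22 | grep -E '^(190|196|202|208|214|230|375)'
```

```text
time: 23.23
eef_pos: [0.5054, 0.0748, 0.147]
tcp_rot: [0.067, 0.998, -0.0, -0.001]
contact_force: [0.2, 0.9, -0.3]
opening: 0.705
finger_force: 0.0
[0.50540513 0.0747626  0.14698171] 172.3529615180658 [ 0.24839673  0.86232593 -0.32891485] 0.0 0.06016535078921756
ang 117.12767612223763
190 []
196 []
202 [(116, 450)]
208 [(115, 451)]
214 [(115, 452)]
190 [(154, 45), (164, 61), (165, 67), (166, 38), (167, 92), (168, 42), (181, 36), (182, 108), (183, 77), (184, 79), (185, 45), (192, 43), (193, 40), (200, 183), (201, 54), (221, 60), (236, 47), (237, 133), (238, 47)]
230 [(142, 58), (143, 108), (147, 58), (148, 52), (181, 74), (182, 116), (184, 67), (185, 38), (194, 81), (195, 41), (200, 182), (201, 49), (222, 61), (236, 43), (237, 129), (238, 46)]
375 [(146, 40), (147, 42), (164, 55), (165, 84), (166, 77), (167, 49), (181, 63), (182, 114), (184, 108), (187, 52), (200, 169), (201, 51), (213, 61), (214, 34), (215, 61), (236, 75), (237, 101)]
```

```bash
python3 -m handwheel '[[[0.06,0,0,-0.01,0],[0.065,0,0,-0.02,0],[0.07,0,0,-0.03,0],[0.07,0,0,-0.03,0],[0.07,0,0,-0.03,0],[0.07,0,0,-0.03,0],[0.07,0,0,0,0],[0.07,0,0,0,0]]]' 20; python3 q.py; python3 - <<'E'
from g import *
im=viewer.read_camera('wrist');c=cam('wrist');cv2.imwrite('pics/w23.png',im);np.savez('c23.npz',**c)
hsv=cv2.cvtColor(im,cv2.COLOR_BGR2HSV).astype(int)
print("pred lip inner",proj(c,P(-.094,0,.0869)),"eave",proj(c,P(-.095,0,.0887)))
v0=int(proj(c,P(-.094,0,.0869))[1]);u0=int(proj(c,P(-.094,0,.0869))[0])
for u in(u0-70,u0-40,u0,u0+40,u0+70):
    col=hsv[v0-30:v0+40,u]; d=np.abs(np.diff(col[:,2]))+np.abs(np.diff(col[:,1])); print(u,[(int(k)+v0-29,int(d[k])) for k in np.nonzero(d>25)[0]])
w=(hsv[...,1]<45)&(hsv[...,2]>110)
for v in range(v0-8,v0+16,2):
    x=np.nonzero(w[v])[0]; g=np.split(x,np.nonzero(np.diff(x)>12)[0]+1); print(v,[(int(a.min()),int(a.max())) for a in g if len(a)>40])
# predicted panel corners when home vs red hull
u=np.array([.866,.5]);n=np.array([-.5,.866]);s=np.array([-.09,.08])
H=[s+.01*n+u*t for t in(0,.092)]
print("home corners",[proj(c,P(q[0],y,q[1])).round(1) for q in H for y in(-.1,.1)])
red=(((hsv[...,0]<10)|(hsv[...,0]>170))&(hsv[...,1]>140))
for du in(-60,-40,40,60):
    y=np.nonzero(red[:,u0+du])[0];g=np.split(y,np.nonzero(np.diff(y)>1)[0]+1);print(u0+du,[(int(a.min()),int(a.max())) for a in g if len(a)>5])
for k in("plunger_knob","roof_seat","panel_eave","rooflight"): print(k,pts('wrist',k))
viewer.read_camera('side')
print(pts('side','plunger_knob'),pts('side','rooflight'))
E
```

```text
time: 23.95
eef_pos: [0.507, 0.0747, 0.3009]
tcp_rot: [0.067, 0.998, 0.0, 0.003]
contact_force: [0.7, 0.1, -1.1]
opening: 0.821
finger_force: 0.0
[0.50696835 0.07472412 0.30089248] 172.35814399904388 [ 0.74498627  0.13015152 -1.1466879 ] 0.0 0.07009808960536908
ang 116.93537383719709
pred lip inner [283.55341939 158.25632139] eave [283.55609934 157.47335739]
213 [(132, 59), (141, 96), (142, 89), (145, 107), (146, 52), (147, 74), (165, 49), (166, 166), (167, 26)]
243 [(144, 29), (145, 87), (146, 80), (147, 39), (157, 33), (158, 41), (165, 73), (166, 78)]
283 [(144, 53), (145, 95), (146, 120), (147, 31), (154, 82), (155, 41), (162, 48)]
323 [(144, 49), (145, 100), (146, 115), (147, 34), (165, 98), (166, 156)]
353 [(133, 41), (134, 40), (142, 120), (143, 87), (145, 158), (146, 95), (147, 74), (165, 66), (166, 172)]
150 [(189, 376)]
152 [(189, 376)]
154 [(166, 259), (301, 419)]
156 [(165, 258), (307, 400)]
158 [(165, 258), (307, 400)]
160 [(165, 258), (307, 400)]
162 [(165, 400)]
164 [(165, 400)]
166 []
168 []
170 []
172 []
home corners [array([166.3, 158.2]), array([400.9, 157.4]), array([159.8, 267. ]), array([408.2, 266.2])]
223 [(167, 263), (279, 341)]
243 [(172, 263), (279, 341)]
323 [(166, 199), (212, 262), (279, 341)]
343 [(166, 262), (279, 341)]
plunger_knob [(array([439.6, 160.9]), 0.58)]
roof_seat [(array([280. , 155.5]), 0.9)]
panel_eave []
rooflight [(array([279.4, 199.7]), 0.97)]
[(array([221.4, 272.5]), 0.5)] [(array([409.2, 191.4]), 0.98), (array([253.6, 208. ]), 0.81)]
```

Panel columns 165–400 and lip columns 189–376 share a centre. There's no gap at the lip, and the eave-to-ridge span is 109 px against 108.8 predicted, so the panel lies flat and level. One last plunger check, then hand-in.

```bash
python3 - <<'E'
from h import *
s=viewer.read_camera('side')
hsv=cv2.cvtColor(s,cv2.COLOR_BGR2HSV);m=((hsv[...,0]<10)|(hsv[...,0]>170))&(hsv[...,1]>120)&(hsv[...,2]>70)
y,x=np.nonzero(m);k=np.hypot(x-225,y-266)<12;print(x[k].mean(),y[k].mean())
if abs(y[k].mean()-266.9)<1.2 and abs(x[k].mean()-224.9)<1.2: print(sign_off())
E
```

```text
224.92592592592592 266.962962962963
the job is handed in; nothing more can be done
None
```

The job is handed in at about 24 s: the plunger is home in the next hole (turned about 0.99 rad), and the red panel lies flat on the rafters, centred and against the eave lip. I viewed 12 pictures, over the limit of 10.

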